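# Leak-check a cover seam, then hover at the reference leak

### The arm

A 6-joint arm with a two-finger parallel gripper is mounted at the origin on a cart in front of the work surface, level with it; the furniture and walls round the work are solid. World frame = base frame: x ahead of the robot, y to its left, z up, the work surface at z = 0. Lengths are in m, angles in degrees, forces in N, time in s.
With the tool pointing down it reaches from about 0.325 to 0.9 m from the base axis. Payload 6.1 kg.
Tool frame: the origin (TCP) lies midway between the tips of the shut fingers; the grasp point (between the pads) lies r.hold_point_z behind it (r.hold_point_z is the distance from the TCP to the grasp point, in m); z points along the fingers, y is the line along which they close (so a half turn about z gives the same grasp; the last joint's range is limited). The gripper opens to 87 mm and grips with 3 to 60 N. Pads are 19 mm wide; open, the fingers measure 117 mm over their backs; the gripper's body (75 mm by 190 mm) begins 51 mm behind the grasp point.
Start: joints at [-74.089, 12.628, 87.462, -0, 79.91, -7.225], TCP at [0.246, -0.575, 0.223] pointing down, gripper open.
Joint ranges: [-170.65, 170.65], [-52.31, 119.04], [5.05, 147.46], [-71.25, 251.25], [11.57, 151.72], [-153.62, 153.62]. Speed limits (degrees/s): [147.25, 147.25, 172.46, 180, 180, 180].

### API

Orientations are given as [roll, pitch, yaw] about the fixed x, y, z axes, in that order (R = Rz(yaw) Ry(pitch) Rx(roll)).
In Python, from cell import telemetry, snapshot, calibration, hand_in, r gives the robot as it stands. The module is installed in compiled form; this text tells all that it offers.
- The arm moves only by the tool send_rows, never from a script. Its argument "increments" is a list of rows, each a list of 5 numbers: the shift along the tool's x, y, z in m, then the turn about the tool's z in rad, then the closure, from -1 (fully open) to 1 (shut). A call has 1 to 10 rows; each row shifts and turns the commanded pose from where the row before left it, along the tool's axes as they then stand; what a row does not reach is not made up. A row lasts 1/12 s, in which the tool goes at most 41.7 mm and 7.16 degrees, less where a joint would pass 70% of its speed; a pose out of reach is approached as far as the arm can. A call with a gripper value outside its range is refused whole. The fingers move at their own pace and stop on an object; the grip force is fixed at half the most. Time passes only in rows, so rows that do not move let the fingers close. It gives the time, the measured TCP pose, the force, the opening and the grip force at its end, in the units of the state.
- telemetry.state(): the state, without advancing time (a new reading comes with each control period).
- snapshot(name): name is "scene" or "side" or "wrist"; returns (picture, depth): 400x640x3 uint8, red, green, blue; 400x640 float32, m along the optical axis (not along the pixel's ray), 0 where there is no reading.
- calibration(name): a dict with "vfov" (degrees; the focal length in pixels is half the picture's height over the tangent of half this angle, whatever the lens; pixels are square), "cx", "cy" (the principal point, pixels), "camera_from_world" (4x4, takes a point from world to camera coordinates). Camera axes: x right, y up, looking along -z (the intrinsics and any distortion apply to the point x, -y, -z); pixel columns grow to the right and rows downward; lengths in m; the calibration is good to about 2 mm. A picture is of the moment at which its call begins: read the wrist's pose just before it. calibration takes no time and is no camera call; for the wrist camera it gives the pose at the moment of the call.
- hand_in(): hands the job in; it is judged then, once.
The state is a dict: "t": time; "joint_pos": joint angles; "dq": joint speeds; "joint_efforts": joint torques, N m; "eef_pos": TCP position; "orientation": TCP orientation; "force": force on the tool from outside, world axes, zero at the start; "wrist_torque": the same for the moment, N m; "finger_gap": finger opening in m; "gripper_force": force on a finger pad.
Only numpy, scipy, OpenCV 4.12 (cv2) and the standard library are available. Lean on these libraries where they do the work, as an engineer would, in place of code of your own. Each camera call takes 0.05 s, during which the arm holds its last target. There are 200 camera calls.

### The job

Leak-check the grey housing: pull the yellow-handled probe straight up out of its stand and, keeping it upright, guide its tip steadily along the dark L-shaped seam, from the red dot round the corner to the green dot, no faster than 4 cm a second and about half a centimetre above the seam without ever touching the housing. Then carry it over the rim of the white box and stop with the tip hovering about half a centimetre above the middle of the brass nozzle, never touching box or nozzle. Finish there, still holding the probe upright and motionless, and leave the jar, beaker, weight and dish undisturbed.

Things in the scene. Friction and masses are not known exactly. Their poses are not given: they have to be found in the camera images.
- probe: slim hand probe, 210 mm long, 60 g: yellow handle (cylinder 100 mm long, 17 mm diameter) and a steel shaft (110 mm long, 3.2 mm diameter). It starts standing upright in the stand, shaft down, and can only come out straight up. Its x axis runs along the probe from handle to tip (straight down at the start); the origin is beside the middle of the probe, 9 mm off its centre line
- probe_tip (a point): the free end of the probe's steel shaft, on its centre line; 18 mm above the worktop at the start
- probe_grip (a point): point on the handle's centre line, 170 mm from the tip, a good place to grip; at the start 188 mm above the worktop and 38 mm above the stand's top. The handle goes on 40 mm beyond it
- stand: fixed probe stand: dark foot 110 x 90 x 10 mm, a post and a black socket block 44 x 44 mm whose top is 150 mm above the worktop; origin on the worktop below the socket's centre, z up. The handle's shoulder sits in a 20 mm wide, 22 mm deep socket, the shaft hangs through a 9 mm hole in the socket's floor: the tip must rise more than 132 mm to be clear. Stand and reference box may change sides
- housing: fixed grey housing 120 (x) x 160 (y) x 60 (z) mm with an aluminium cover set flush into one corner of its flat top; origin at the middle of its underside, z up. Two 28 mm pipe stubs stick out of its +x side
- reference: fixed reference leak: white open box 120 x 120 mm, 60 mm high, walls 5 mm, a blue knob outside on its -x side (reaching 76 mm from the centre), a brass nozzle standing in its middle; origin at the middle of its underside, z up
- nozzle (a point): centre of the brass nozzle's flat tip (11 mm across), 30 mm above the worktop, 30 mm below the box's rim
- jar: bystander: glass jar with black lid, 66 mm diameter, 90 mm high; origin at the middle of its underside
- beaker: bystander: empty glass beaker, 72 mm diameter, 97 mm high; origin at the middle of its underside
- weight: bystander: steel calibration weight, 38 mm diameter, 66 mm high; origin at the middle of its underside
- dish: bystander: covered dish, 63 mm diameter, 16 mm high; origin at the middle of its underside
- seam_0 (a point): start of the seam, centre of the red dot, on the housing's top face, 60 mm above the worktop; number 0 of 0 to 7 along the L-shaped dark seam, about 25 mm from the next (0 to 4 one straight arm, 4 to 7 the other)
- seam_1 (a point): point on the seam, on the housing's top face, 60 mm above the worktop; number 1 of 0 to 7 along the L-shaped dark seam, about 25 mm from the next (0 to 4 one straight arm, 4 to 7 the other)
- seam_2 (a point): point on the seam, on the housing's top face, 60 mm above the worktop; number 2 of 0 to 7 along the L-shaped dark seam, about 25 mm from the next (0 to 4 one straight arm, 4 to 7 the other)
- seam_3 (a point): point on the seam, on the housing's top face, 60 mm above the worktop; number 3 of 0 to 7 along the L-shaped dark seam, about 25 mm from the next (0 to 4 one straight arm, 4 to 7 the other)
- seam_4 (a point): corner of the seam, on the housing's top face, 60 mm above the worktop; number 4 of 0 to 7 along the L-shaped dark seam, about 25 mm from the next (0 to 4 one straight arm, 4 to 7 the other)
- seam_5 (a point): point on the seam, on the housing's top face, 60 mm above the worktop; number 5 of 0 to 7 along the L-shaped dark seam, about 25 mm from the next (0 to 4 one straight arm, 4 to 7 the other)
- seam_6 (a point): point on the seam, on the housing's top face, 60 mm above the worktop; number 6 of 0 to 7 along the L-shaped dark seam, about 25 mm from the next (0 to 4 one straight arm, 4 to 7 the other)
- seam_7 (a point): end of the seam, centre of the green dot, on the housing's top face, 60 mm above the worktop; number 7 of 0 to 7 along the L-shaped dark seam, about 25 mm from the next (0 to 4 one straight arm, 4 to 7 the other)
Mind the look-alikes: they are no part of the job. There is more than one size of the probe; the one meant has the size given above.

How it is judged:
By the outcome, as a careful person would: the job done as asked, in the order asked, and still so for the second after the job is handed in, while the arm keeps its last pose, push and grip.
It also fails if it takes over 69 s, if anything falls off the work surface, if the arm or the gripper's body presses on something with over 40 N, if the wrist force passes 120 N, or if a joint passes its speed limit or range.

## Working session

There is one attempt and no reset: what is moved stays moved. The work goes in short steps, Python scripts to look and compute and a tool call to move; the robot and the scene stay as the last step left them, time stands still between calls to the robot, and variables do not carry over. Pictures are saved under pics/ and viewed, at most 13 in all, crops included, and the job is handed in when it is done.

Besides the shell and the picture viewer there is one more tool, called after ">>>" by a JSON object that holds its "op" and its "data". send_rows: Moves the arm, as the interface text tells. Its arguments: {"type":"object","properties":{"increments":{"type":"array","items":{"type":"array","items":{"type":"number"}}}},"required":["increments"]}

```bash
mkdir -p pics
cat > h.py <<'E'
import numpy as np, cv2
from cell import telemetry, snapshot, calibration, hand_in, r
def K(c):
    f=200/np.tan(np.radians(c["vfov"])/2); return f,c["cx"],c["cy"]
def ray(c,u,v):
    f,cx,cy=K(c); d=np.array([(u-cx)/f,-(v-cy)/f,-1.0]); M=np.linalg.inv(np.array(c["camera_from_world"]))
    return M[:3,3], M[:3,:3]@d
def onz(c,u,v,z):
    o,d=ray(c,u,v); return o+d*(z-o[2])/d[2]
def proj(c,p):
    f,cx,cy=K(c); q=np.array(c["camera_from_world"])@np.r_[p,1]; return cx+f*q[0]/-q[2], cy-f*q[1]/-q[2]
def cloud(c,dep):
    f,cx,cy=K(c); v,u=np.mgrid[:400,:640]; M=np.linalg.inv(np.array(c["camera_from_world"]))
    P=np.stack([(u-cx)/f*dep,-(v-cy)/f*dep,-dep],-1); return P@M[:3,:3].T+M[:3,3]
def tri(a,b):
    (o1,d1),(o2,d2)=a,b; s=np.linalg.lstsq(np.c_[d1,-d2],o2-o1,rcond=None)[0]
    p,q=o1+s[0]*d1,o2+s[1]*d2; return (p+q)/2,np.linalg.norm(p-q)
def save(n,im): cv2.imwrite(f"pics/{n}.png",im[:,:,::-1])
E
python3 - <<'E'
from h import *
for n in ["scene","side","wrist"]:
    im,d=snapshot(n); c=calibration(n); save(n+"0",im); np.savez(n+"0.npz",im=im,d=d)
    print(n,{k:(np.round(v,3).tolist()) for k,v in c.items() if k not in()})
print(telemetry.state(), r.hold_point_z)
E
```

```text
scene {'vfov': 50.609, 'cx': 326.795, 'cy': 200.677, 'camera_from_world': [[-0.766, -0.643, -0.018, 0.395], [0.379, -0.473, 0.796, -0.308], [-0.52, 0.602, 0.606, -1.001], [0.0, 0.0, 0.0, 1.0]]}
side {'vfov': 45.986, 'cx': 326.829, 'cy': 197.279, 'camera_from_world': [[0.999, -0.041, -0.009, -0.551], [0.032, 0.603, 0.797, -0.113], [-0.028, -0.797, 0.604, -1.584], [0.0, 0.0, 0.0, 1.0]]}
wrist {'vfov': 62.997, 'cx': 322.972, 'cy': 198.781, 'camera_from_world': [[0.393, -0.92, -0.002, -0.623], [0.889, 0.38, -0.255, 0.031], [0.235, 0.098, 0.967, -0.389], [0.0, 0.0, 0.0, 1.0]]}
{'t': 0.15, 'joint_pos': array([-7.40885144e+01,  1.26662216e+01,  8.75123838e+01, -1.76805118e-03,
        7.99110932e+01, -7.22604753e+00]), 'dq': array([ 0.07206275, -0.18364625, -0.3339028 , -0.02595478,  0.00525495,
        0.09334239]), 'joint_efforts': array([ 1.28021205e-03, -4.95190215e+01, -3.87881327e+01,  7.00121024e-02,
        5.30810806e-02, -8.05580703e-05]), 'eef_pos': array([ 0.24542548, -0.57425349,  0.22165838]), 'orientation': array([-1.79910795e+02, -9.55625607e-03,  2.31378368e+01]), 'force': array([-0.10408491,  0.05032305, -1.00957219]), 'wrist_torque': array([-0.01897304, -0.00135754, -0.03260394]), 'gripper_force': 0.0, 'finger_gap': 0.08682791291367577} 0.0187
```

View pics/scene0.png

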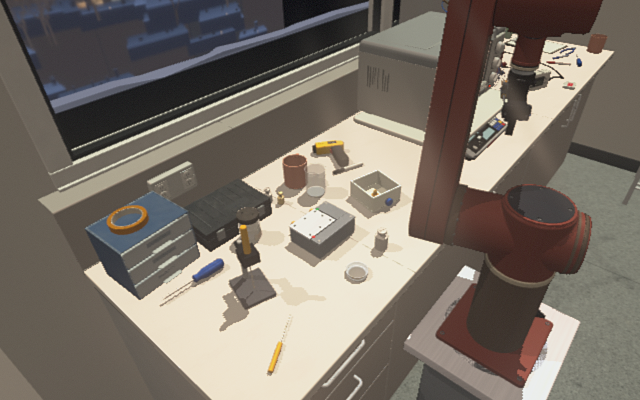

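View pics/side0.png

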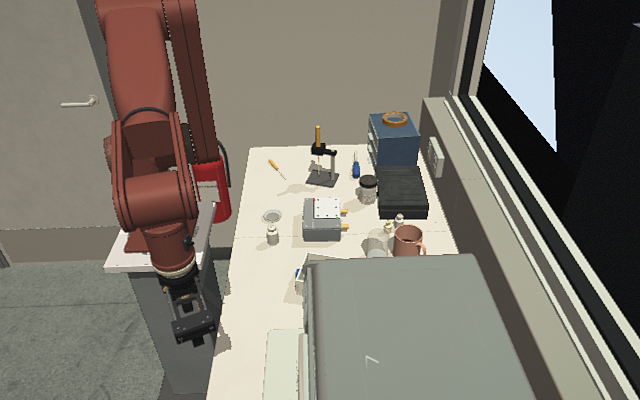

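The scene view shows the handle at (243,238), the housing at (322,228) and the box at (375,190). The side view shows the handle at (318,137) and the housing at (322,220). I'll zoom in on both.

Run:
```python
from h import *
a=np.load("scene0.npz");b=np.load("side0.npz")
A=cv2.resize(a['im'][165:300,225:415],None,fx=4,fy=4,interpolation=cv2.INTER_CUBIC); save("sc1",A)
B=cv2.resize(b['im'][115:305,255:400],None,fx=3,fy=3,interpolation=cv2.INTER_CUBIC); save("si1",B)
for n,z,uv in[("scene",a,[(243,238),(243,228),(320,222),(375,195),(357,272),(381,240)]),("side",b,[(318,132),(318,138),(325,210),(367,190),(272,235)])]:
    P=cloud(calibration(n),z['d'])
    for u,v in uv: print(n,u,v,P[v,u].round(3))
```

```text
scene 243 238 [0.527 0.284 0.196]
scene 243 228 [0.523 0.282 0.227]
scene 320 222 [0.533 0.009 0.061]
scene 375 195 [ 0.518 -0.254  0.014]
scene 357 272 [0.354 0.065 0.017]
scene 381 240 [ 0.36  -0.054  0.044]
side 318 132 [0.533 0.271 0.209]
side 318 138 [0.532 0.268 0.186]
side 325 210 [0.546 0.014 0.055]
side 367 190 [0.698 0.11  0.062]
side 272 235 [ 0.374 -0.089  0.044]
```

View pics/sc1.png

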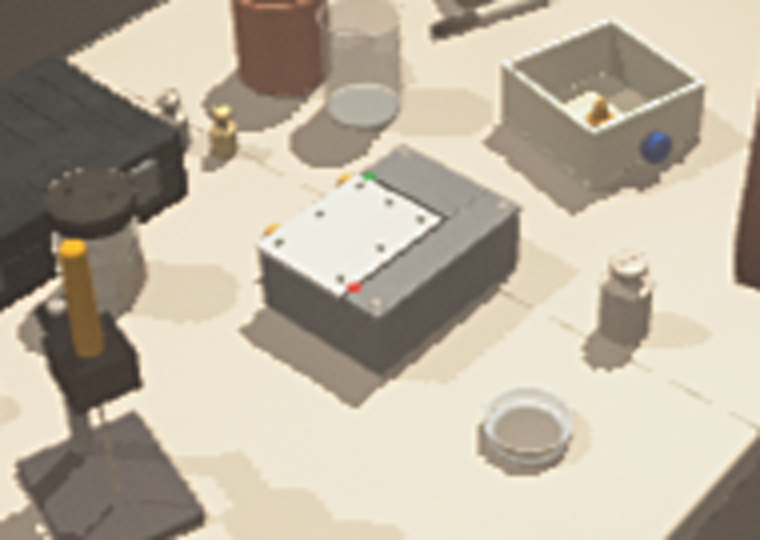

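View pics/si1.png

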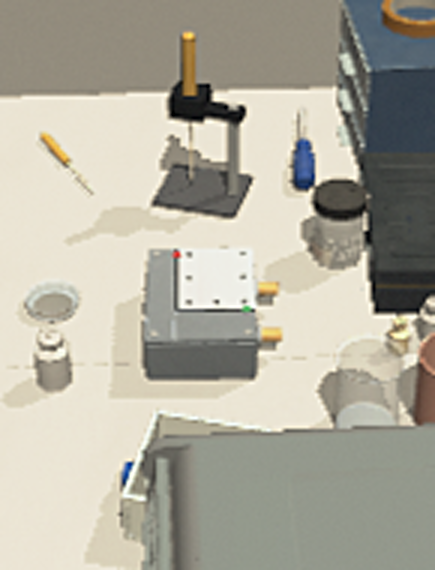

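The crops show the red dot at scene (313,237) / side (315,200) and the green dot at scene (317,209) / side (337,218). The cover's inner corner is at scene (336,219). Next I'll measure these across the two views and check the oven and cabinet clearances.

```bash
cat >> h.py <<'E'
def blobs(im,kind,roi=None,amin=3):
    h=cv2.cvtColor(im,cv2.COLOR_RGB2HSV); H,S,V=[h[...,i].astype(int) for i in range(3)]
    m={'red':((H<8)|(H>172))&(S>150)&(V>120),'green':(H>45)&(H<85)&(S>110),'yellow':(H>12)&(H<28)&(S>150)&(V>110)}[kind].astype(np.uint8)
    if roi: k=np.zeros_like(m); k[roi[1]:roi[3],roi[0]:roi[2]]=1; m*=k
    n,l,s,c=cv2.connectedComponentsWithStats(m)
    return [(c[i].round(1).tolist(),s[i].tolist()) for i in range(1,n) if s[i][4]>=amin],l
E
python3 - <<'E'
from h import *
a=np.load("scene0.npz");b=np.load("side0.npz")
ca,cb=calibration("scene"),calibration("side")
for n,z,c in(("scene",a,ca),("side",b,cb)):
    roi=(225,165,415,300) if n=="scene" else (255,115,400,305)
    for k in('red','green','yellow'): print(n,k,[(x[0],x[1][:5],onz(c,*x[0],.06).round(3)) for x in blobs(z['im'],k,roi)[0]])
# handle edges per row
for n,z,c,roi in(("scene",a,ca,(235,222,256,256)),("side",b,cb,(310,122,326,150))):
    _,l=blobs(z['im'],'yellow',roi)
    print(n,[(v,np.nonzero(l[v])[0].min(),np.nonzero(l[v])[0].max()) for v in range(roi[1],roi[3]) if l[v].any()])
# corner of box
for uv in [(350.5,181.5),(377.5,171),(401,186.5),(375,197)]: print("rim",onz(ca,*uv,.06).round(3))
print("noz",onz(ca,374.5,189.5,.03).round(3))
for n,z,c in(("scene",a,ca),("side",b,cb)):
    P=cloud(c,z['d']).reshape(-1,3); P=P[(z['d']>0).ravel()]
    for lo,hi,nm in(((.2,-.9,.12),(1.2,-.15,.5),"oven"),((.2,.0,.12),(1.2,.6,.5),"left")):
        q=P[((P>lo)&(P<hi)).all(1)]; print(n,nm,np.percentile(q,[1,50,99],axis=0).round(2).tolist() if len(q) else 0)
E
```

```text
scene red [([313.2, 236.6], [312, 236, 3, 2, 5], array([0.507, 0.068, 0.06 ]))]
scene green []
scene yellow [([243.5, 229.3], [240, 225, 8, 14, 44], array([0.684, 0.171, 0.06 ])), ([246.7, 240.3], [246, 240, 2, 2, 3], array([0.641, 0.196, 0.06 ])), ([243.0, 243.0], [243, 242, 1, 3, 3], array([0.641, 0.21 , 0.06 ]))]
side red [([313.5, 199.5], [313, 199, 2, 2, 4], array([0.509, 0.068, 0.06 ]))]
side green [([336.7, 217.7], [336, 217, 2, 2, 3], array([ 0.583, -0.034,  0.06 ]))]
side yellow [([391.8, 122.5], [383, 115, 17, 12, 66], array([0.86 , 0.602, 0.06 ])), ([317.5, 136.1], [316, 126, 4, 21, 83], array([0.534, 0.502, 0.06 ])), ([273.0, 164.0], [269, 160, 9, 9, 23], array([0.359, 0.299, 0.06 ]))]
scene [(225, np.int64(241), np.int64(245)), (226, np.int64(240), np.int64(245)), (227, np.int64(240), np.int64(245)), (228, np.int64(240), np.int64(245)), (229, np.int64(241), np.int64(245)), (230, np.int64(241), np.int64(245)), (231, np.int64(244), np.int64(245)), (232, np.int64(242), np.int64(246)), (233, np.int64(241), np.int64(246)), (234, np.int64(245), np.int64(245)), (235, np.int64(2
[... 900 characters left out ...]
p.int64(319)), (140, np.int64(316), np.int64(319)), (141, np.int64(316), np.int64(319)), (142, np.int64(316), np.int64(319)), (143, np.int64(316), np.int64(319)), (144, np.int64(316), np.int64(319)), (145, np.int64(316), np.int64(319)), (146, np.int64(316), np.int64(319))]
rim [ 0.59  -0.212  0.06 ]
rim [ 0.556 -0.32   0.06 ]
rim [ 0.445 -0.292  0.06 ]
rim [ 0.478 -0.192  0.06 ]
noz [ 0.525 -0.26   0.03 ]
scene oven [[0.21, -0.86, 0.13], [0.75, -0.55, 0.26], [1.09, -0.16, 0.49]]
scene left [[0.51, 0.01, 0.12], [1.03, 0.41, 0.21], [1.09, 0.59, 0.49]]
side oven [[0.23, -0.85, 0.14], [0.76, -0.66, 0.39], [1.13, -0.18, 0.47]]
side left [[0.52, 0.01, 0.12], [1.03, 0.32, 0.22], [1.13, 0.58, 0.49]]
```

View pics/wrist0.png

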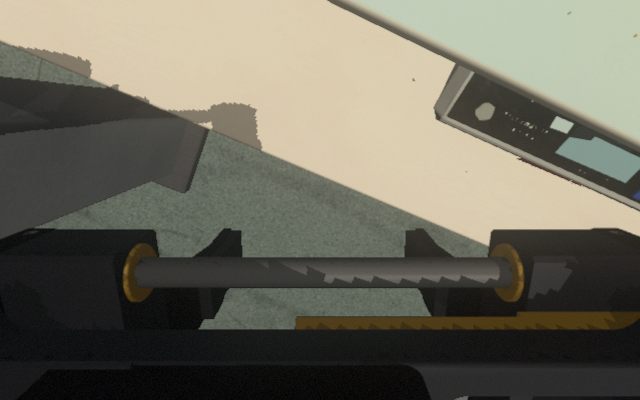

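The wrist view shows the fingers along the bottom, so image up is tool +x, and the scale and oven are at the upper right. Next I'll measure the oven's footprint near the box.

Run:
```python
from h import *
a=np.load("scene0.npz");b=np.load("side0.npz")
P=cloud(calibration("scene"),a['d'])[20:165,340:440].reshape(-1,3)
Q=cloud(calibration("side"),b['d'])[230:400,290:560].reshape(-1,3)
for n,X in(("sc",P),("si",Q)):
    X=X[(X[:,2]>.12)&(X[:,2]<.5)&(X[:,1]<-.2)&(X[:,0]>.3)]
    for x0 in np.arange(.3,1.1,.1):
        q=X[abs(X[:,0]-x0-.05)<.05]
        if len(q)>5: print(n,round(x0,1),len(q),"ymax",np.percentile(q[:,1],98).round(3),"z",np.percentile(q[:,2],[2,98]).round(3))
for uv in[(350,120),(385,128),(412,155),(345,118)]: print(uv,onz(calibration("scene"),*uv,0).round(3))
# robot base-side tri of handle
ca,cb=calibration("scene"),calibration("side")
print("top",tri(ray(ca,242.9,225.5),ray(cb,317.6,126.3)))
print("red",tri(ray(ca,313.2,236.6),ray(cb,313.5,199.5)))
print("grn",tri(ray(ca,317.3,209),ray(cb,336.7,217.7)))
for z in(.16,.188,.22):
  print(z,proj(ca,[.53,.28,z]),proj(cb,[.53,.28,z]))
```

```text
sc 0.5 1998 ymax -0.545 z [0.137 0.397]
sc 0.6 2430 ymax -0.545 z [0.138 0.398]
sc 0.7 2366 ymax -0.543 z [0.139 0.398]
sc 0.8 421 ymax -0.543 z [0.138 0.397]
sc 0.9 446 ymax -0.621 z [0.122 0.21 ]
sc 1.0 849 ymax -0.712 z [0.207 0.322]
si 0.4 1749 ymax -0.57 z [0.156 0.391]
si 0.5 8377 ymax -0.571 z [0.383 0.398]
si 0.6 8632 ymax -0.57 z [0.394 0.399]
si 0.7 8737 ymax -0.57 z [0.394 0.399]
si 0.8 1698 ymax -0.571 z [0.39  0.398]
si 0.9 5857 ymax -0.263 z [0.124 0.211]
si 1.0 3682 ymax -0.303 z [0.206 0.276]
(350, 120) [ 0.937 -0.662  0.   ]
(385, 128) [ 0.772 -0.695  0.   ]
(412, 155) [ 0.566 -0.573  0.   ]
(345, 118) [ 0.967 -0.664  0.   ]
top (array([0.53121874, 0.27639014, 0.22785902]), np.float64(0.0022002217467399316))
red (array([0.50820722, 0.0678988 , 0.05961607]), np.float64(0.0020198411084011306))
grn (array([ 0.58174782, -0.03375714,  0.05933053]), np.float64(0.0024958392115827545))
0.16 (np.float64(245.631332784415), np.float64(247.78663460779475)) (np.float64(317.40470584323594), np.float64(142.50416445187798))
0.188 (np.float64(244.03277917493415), np.float64(239.1090757571017)) (np.float64(317.24089423829554), np.float64(135.801263044702))
0.22 (np.float64(242.1377455976795), np.float64(228.82211053232732)) (np.float64(317.04966545936577), np.float64(127.97649597861115))
```

>>> {"op": "send_rows", "data": {"increments": [[0,0,-0.012,0.0807,-1],[0,0,-0.012,0.0807,-1],[0,0,-0.012,0.0807,-1],[0,0,-0.012,0.0807,-1],[0,0,-0.012,0.0807,-1],[0.021,-0.032,0,0,-1],[0.021,-0.032,0,0,-1],[0.021,-0.032,0,0,-1],[0.021,-0.032,0,0,-1],[0.021,-0.032,0,0,-1]]}}

```text
t: 0.98
eef_pos: [0.351, -0.413, 0.2822]
orientation: [-180.0, 0.0, -0.0]
force: [0.0, -0.8, 0.7]
finger_gap: 0.087
gripper_force: 0.0
```

>>> {"op": "send_rows", "data": {"increments": [[0.021,-0.032,0,0,-1],[0.021,-0.032,0,0,-1],[0.021,-0.032,0,0,-1],[0.021,-0.032,0,0,-1],[0.021,-0.032,0,0,-1],[0,0,0,0,-1],[0,0,0,0,-1],[0,0,0,0,-1]]}}

```text
t: 1.65
eef_pos: [0.4553, -0.2547, 0.2823]
orientation: [180.0, 0.0, 0.1]
force: [0.3, -0.2, -0.9]
finger_gap: 0.0871
gripper_force: 0.0
```

Run:
```python
from h import *
s=telemetry.state(); print(s['t'],s['eef_pos'],s['orientation'],s['dq'].round(2),s['force'])
c=calibration("wrist"); im,d=snapshot("wrist"); np.savez("w1.npz",im=im,d=d,allow_pickle=True); save("w1",im)
import pickle; pickle.dump(c,open("w1.pkl","wb"))
P=cloud(c,d); print(proj(c,[.525,-.255,.03])); 
for v in range(60,200,20): print(v,P[v,320].round(3))
```

```text
1.65 [ 0.45528265 -0.25473808  0.28232004] [1.79983905e+02 3.69611962e-02 7.10025345e-02] [-1.77  0.18 -0.19 -0.01 -0.08  0.14] [ 0.28559666 -0.17398264 -0.85099965]
(np.float64(323.94775938210955), np.float64(111.93657294467137))
60 [ 0.582 -0.25   0.046]
80 [ 0.564 -0.25   0.003]
100 [ 0.54  -0.25   0.004]
120 [ 0.515 -0.25   0.013]
140 [ 0.489 -0.25   0.003]
160 [ 0.468 -0.25   0.043]
180 [ 0.434 -0.25  -0.001]
```

View pics/w1.png

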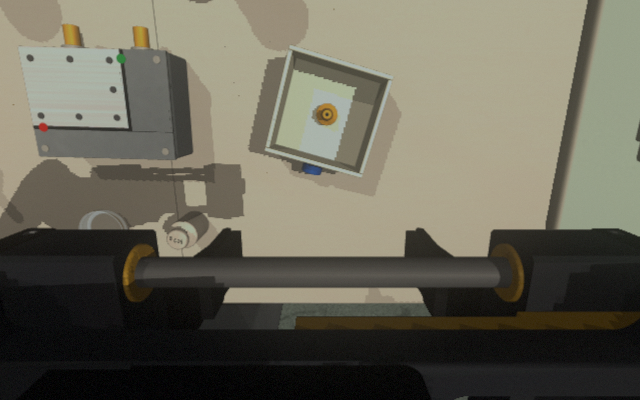

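The wrist view shows the nozzle at (326,114), the red dot at (43,127), the seam corner at (129,130) and the green dot at (121,58). I'll look from above the housing, then from above the stand.

>>> {"op": "send_rows", "data": {"increments": [[0,-0.034,0,0,-1],[0,-0.034,0,0,-1],[0,-0.034,0,0,-1],[0,-0.034,0,0,-1],[0,-0.034,0,0,-1],[0,-0.034,0,0,-1],[0,-0.034,0,0,-1],[0,-0.034,0,0,-1],[0,0,0,0,-1],[0,0,0,0,-1]]}}

```text
t: 2.53
eef_pos: [0.4553, 0.0173, 0.2826]
orientation: [180.0, -0.0, 0.1]
force: [0.1, -0.6, -0.5]
finger_gap: 0.0871
gripper_force: 0.0
```

```bash
cat > look.py <<'E'
from h import *; import sys,pickle
n=sys.argv[1]; s=telemetry.state(); print(s['t'],s['eef_pos'],s['orientation'],abs(s['dq']).max())
c=calibration("wrist"); im,d=snapshot("wrist"); pickle.dump((c,im,d),open(n+".pkl","wb")); save(n,im)
E
python3 look.py w2
python3 - <<'E'
from h import *; import pickle
c,im,d=pickle.load(open("w2.pkl","rb")); c1=pickle.load(open("w1.pkl","rb")); im1=np.load("w1.npz")["im"]
for k in('red','green'):
    A=[x for x in blobs(im1,k,(0,0,230,220))[0]];B=blobs(im,k,(150,0,500,220))[0]
    for n,cc,bb in(("w1",c1,A),("w2",c,B)): print(n,k,[(x[0],x[1][4],onz(cc,*x[0],.06).round(4)) for x in bb])
print(proj(c,[.505,-.03,.06]))
save("w2z",cv2.resize(im[20:180,220:420],None,fx=4,fy=3.7,interpolation=cv2.INTER_CUBIC))
E
```

```text
2.5333 [0.455348   0.01728031 0.28255958] [ 1.79973617e+02 -5.54846087e-03  9.08741458e-02] 2.5647675482135903
w1 red [([42.7, 127.0], 52, array([0.5079, 0.0683, 0.06  ]))]
w2 red [([279.5, 127.4], 51, array([0.5079, 0.0681, 0.06  ]))]
w1 green [([120.6, 58.1], 59, array([ 0.5815, -0.0329,  0.06  ]))]
w2 green [([369.7, 58.8], 58, array([ 0.5813, -0.0328,  0.06  ]))]
(np.float64(364.7627913644363), np.float64(130.13043899951026))
```

View pics/w2z.png

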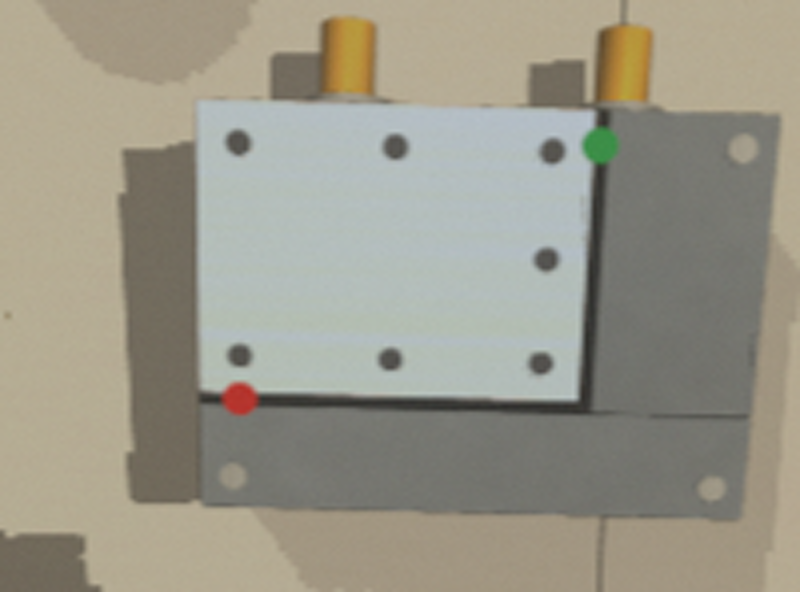

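The crop shows red at (240,399), the corner at (587,406) and green at (601,146), with sharp dark seam lines between them. I'll fit those lines and the nozzle, and move to look at the probe.

```bash
cat > seam.py <<'E'
from h import *; import pickle
c,im,d=pickle.load(open("w2.pkl","rb")); g=cv2.cvtColor(im,cv2.COLOR_RGB2GRAY).astype(float)
# arm A: per column dark centroid; arm B: per row
A=[];B=[]
for u in range(288,360):
    v=np.arange(121,135); w=np.clip(80-g[v,u],0,None); 
    if w.sum()>20: A.append((u,(v*w).sum()/w.sum()))
for v in range(66,122):
    u=np.arange(360,376); w=np.clip(80-g[v,u],0,None)
    if w.sum()>20: B.append(((u*w).sum()/w.sum(),v))
pa=np.array([onz(c,*p,.06)[:2] for p in A]);pb=np.array([onz(c,*p,.06)[:2] for p in B])
la=np.polyfit(pa[:,1],pa[:,0],1); lb=np.polyfit(pb[:,0],pb[:,1],1)
print(len(A),len(B),"resid",np.std(pa[:,0]-np.polyval(la,pa[:,1])),np.std(pb[:,1]-np.polyval(lb,pb[:,0])))
S=np.linalg.solve([[1,-la[0]],[-lb[0],1]],[la[1],lb[1]]); R=np.array([.508,.0682]);G=np.array([.5814,-.0328])
print("corner",S,"lens",np.linalg.norm(S-R),np.linalg.norm(G-S),"perp",np.degrees(np.arccos(np.dot(R-S,G-S)/np.linalg.norm(R-S)/np.linalg.norm(G-S))), "off",R[0]-np.polyval(la,R[1]),G[1]-np.polyval(lb,G[0]))
# nozzle in w1
c1=pickle.load(open("w1.pkl","rb")); im1=np.load("w1.npz")["im"]
bs,l=blobs(im1,'yellow',(300,90,350,140)); print([(x[0],x[1],onz(c1,*x[0],.03).round(4)) for x in bs])
q=im1[104:126,314:340]; print(cv2.cvtColor(q,cv2.COLOR_RGB2GRAY))
E
python3 seam.py
```

```text
72 56 resid 0.00010701530507960676 0.00011074233306310447
corner [ 0.50504414 -0.03113966] lens 0.09938362471682761 0.07637391376968652 perp 89.54134766665162 off 0.0004088870889076279 0.0003133007608719096
[([327.7, 113.6], [317, 104, 20, 21, 251], array([ 0.523 , -0.2596,  0.03  ]))]
[[176 176 176 176 176 176 170 156 144 139 135 134 133 133 133 134 137 144
  164 176 175 175 176 177 177 176]
 [175 175 177 166 149 133 134 134 134 131 133 135 133 133 134 134 135 137
  144 157 172 175 176 177 175 176]
 [175 175 159 135 118 115 122 126 128 132 132 134 134 135 134 133 135 135
  136 139 143 161 177 177 175 176]
 [177 175 150 118 116 120 127 126 128 132 131 129 130 131 134 138 136 137
  137 135 138 159 176 175 177 176]
 [157 139 131 113 118 126 125 129 129 120 105  94  97 100 102 110 129 136
  137 138 136 148 167 175 175 176]
 [150 122 116 114 121 125 125 126 110  88  80  76  82  85  88  94 105 123
  135 135 136 138 153 169 177 177]
 [129 121 112 111 112 100 102  97  84  73  89 116 127 128 120 102  95 105
  125 138 134 135 145 162 175 176]
 [122 122 115 113 102  88  86  79  73  93 120 135 
[... 885 characters left out ...]
78  97 113
  120 123 125 127 152 170 173 175]
 [149 121 120 109 103 107 106 105 106 100  90  79  71  75  92 104 112 120
  120 123 124 136 161 171 173 176]
 [149 122 121 117 103 104 113 115 113 114 105 102 101 100 107 113 117 118
  119 119 125 150 168 173 174 175]
 [170 164 142 120 111  96 105 113 114 114 112 113 114 113 111 111 113 115
  118 122 145 167 173 173 173 176]
 [175 177 161 138 126 114 103 105 117 119 117 116 117 114 109 112 116 118
  130 151 168 173 173 172 173 175]
 [176 176 173 163 140 121 108  97  98 101 110 120 122 116 112 113 119 142
  161 170 173 173 172 172 175 175]
 [176 175 176 175 169 163 162 158 157 156 157 149 135 142 156 159 160 166
  171 172 172 173 174 172 174 176]]
```

>>> {"op": "send_rows", "data": {"increments": [[0,-0.033,0,0,-1],[0,-0.033,0,0,-1],[0,-0.033,0,0,-1],[0,-0.033,0,0,-1],[0,-0.033,0,0,-1],[0,-0.033,0,0,-1],[0,-0.032,0,0,-1],[0,-0.03,0,0,-1],[0,0,0,0,-1],[0,0,0,0,-1]]}}

```text
t: 3.42
eef_pos: [0.4562, 0.2764, 0.282]
orientation: [179.9, 0.0, -0.0]
force: [-0.7, 0.1, -0.8]
finger_gap: 0.0871
gripper_force: 0.0
```

```bash
python3 look.py w3
python3 - <<'E'
from h import *; import pickle
c,im,d=pickle.load(open("w3.pkl","rb")); P=cloud(c,d)
print(proj(c,[.53,.2775,.228]))
bs,l=blobs(im,'yellow',(150,0,500,225),15); print([(x[0],x[1],onz(c,*x[0],.228).round(4),P[int(x[0][1]),int(x[0][0])].round(3)) for x in bs])
E
```

```text
3.4167 [0.45617771 0.2764159  0.28197578] [ 1.79938744e+02  4.36385277e-02 -5.51250329e-03] 1.7333391775980378
(np.float64(322.2039651111454), np.float64(104.80845731925766))
[([320.5, 106.1], [309, 94, 24, 25, 475], array([0.5292, 0.2786, 0.228 ]), array([0.529, 0.279, 0.227]))]
```

View pics/w3.png

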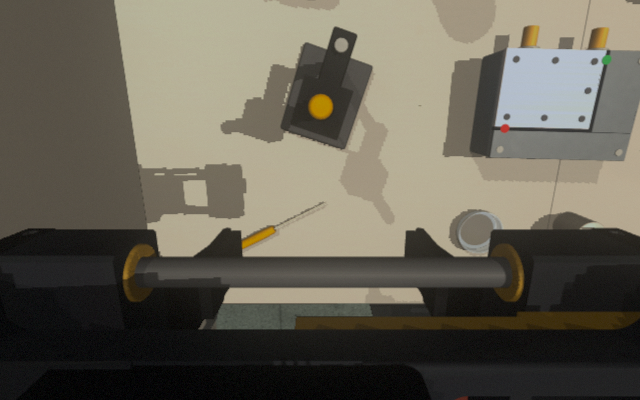

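The nozzle tip ring is centred at (326.5,114). In the stand view the yellow handle top is at (320,106), i.e. (0.529, 0.279, 0.228), matching the triangulation. I'll descend for the grasp.

>>> {"op": "send_rows", "data": {"increments": [[0.0185,-0.0022,0,0,-1],[0.0185,0,0,0,-1],[0.018,0,0,0,-1],[0.018,0,0,0,-1],[0,0,0,0,-1],[0,0,0.015,0,-1],[0,0,0.02,0,-1],[0,0,0.02,0,-1],[0,0,0.02,0,-1],[0,0,0.015,0,-1]]}}

```text
t: 4.3
eef_pos: [0.5278, 0.277, 0.1907]
orientation: [179.9, 0.1, -0.1]
force: [0.7, 0.7, -0.8]
finger_gap: 0.0868
gripper_force: 0.0
```

>>> {"op": "send_rows", "data": {"increments": [[0,0,0.015,0,-1],[0,0,0.0075,0,-1],[0,0,0,0,-1],[0,0,0,0,-1],[0,0,0,0,-1]]}}

```text
t: 4.72
eef_pos: [0.5291, 0.2792, 0.1714]
orientation: [-180.0, -0.1, -0.0]
force: [-0.5, 0.1, 0.2]
finger_gap: 0.0868
gripper_force: 0.0
```

>>> {"op": "send_rows", "data": {"increments": [[0,0,0.001,0,-1],[0,0,0,0,0.0],[0,0,0,0,0.3],[0,0,0,0,0.5],[0,0,0,0,0.6],[0,0,0,0,0.7],[0,0,0,0,0.8],[0,0,0,0,0.9],[0,0,0,0,1],[0,0,0,0,1]]}}

```text
t: 5.55
eef_pos: [0.5283, 0.2795, 0.169]
orientation: [180.0, 0.0, 0.0]
force: [-0.4, -0.1, -0.2]
finger_gap: 0.0348
gripper_force: 0.0
```

>>> {"op": "send_rows", "data": {"increments": [[0,0,0,0,1],[0,0,0,0,1],[0,0,0,0,1],[0,0,0,0,1]]}}

```text
t: 5.88
eef_pos: [0.5283, 0.2796, 0.169]
orientation: [-180.0, 0.0, 0.0]
force: [0.1, 0.4, 0.3]
finger_gap: 0.0169
gripper_force: 30.0
```

>>> {"op": "send_rows", "data": {"increments": [[0,0,0,0,1],[0,0,0,0,1],[0,0,-0.004,0,1],[0,0,-0.008,0,1],[0,0,-0.012,0,1],[0,0,-0.012,0,1],[0,0,-0.012,0,1],[0,0,-0.012,0,1],[0,0,-0.012,0,1],[0,0,-0.012,0,1]]}}

```text
t: 6.72
eef_pos: [0.5285, 0.2796, 0.2548]
orientation: [-180.0, -0.1, 0.0]
force: [0.6, -0.6, 0.5]
finger_gap: 0.0164
gripper_force: 30.0
```

>>> {"op": "send_rows", "data": {"increments": [[0,0,-0.012,0,1],[0,0,-0.012,0,1],[0,0,-0.012,0,1],[0,0,-0.012,0,1],[0,0,-0.01,0,1],[0,0,-0.008,0,1],[0,0,-0.004,0,1],[0,0,0,0,1],[0,0,0,0,1]]}}

```text
t: 7.47
eef_pos: [0.5282, 0.2795, 0.3228]
orientation: [180.0, 0.0, 0.0]
force: [-0.5, -0.1, -0.7]
finger_gap: 0.0167
gripper_force: 30.0
```

```bash
python3 look.py w4
python3 - <<'E'
from h import *; import pickle
c,im,d=pickle.load(open("w4.pkl","rb")); p=telemetry.state()['eef_pos']
tip=p-[0,0,.1513]; print("expected tip px",proj(c,tip),"TCP px",proj(c,p))
for n in("scene","side"):
    i,dd=snapshot(n); pickle.dump((calibration(n),i,dd),open(n+"4.pkl","wb")); q=[proj(calibration(n),tip+[0,0,z]) for z in(0,.05,.11,.21)]; print(n,np.round(q,1).tolist())
    save(n+"4",i)
A=cv2.resize(im[120:260,240:420],None,fx=3,fy=3)
i,dd=[pickle.load(open("scene4.pkl","rb"))[k] for k in(1,2)]; u,v=map(int,proj(calibration("scene"),tip))
B=cv2.resize(i[v-60:v+24,u-25:u+35],None,fx=5,fy=5)
save("t4",np.hstack([A[:420],B[:420,:250]]))
E
```

```text
7.4667 [0.52823892 0.27951932 0.32276539] [1.79991263e+02 2.12377039e-02 1.97268803e-02] 0.9156940365056695
expected tip px (np.float64(323.8330854110225), np.float64(185.58572529597646)) TCP px (np.float64(324.2637249558087), np.float64(247.00669587457966))
scene [[245.7, 244.7], [242.8, 228.7], [239.1, 208.3], [232.2, 170.4]]
side [[316.8, 140.0], [316.5, 127.8], [316.1, 112.6], [315.4, 85.8]]
```

View pics/t4.png

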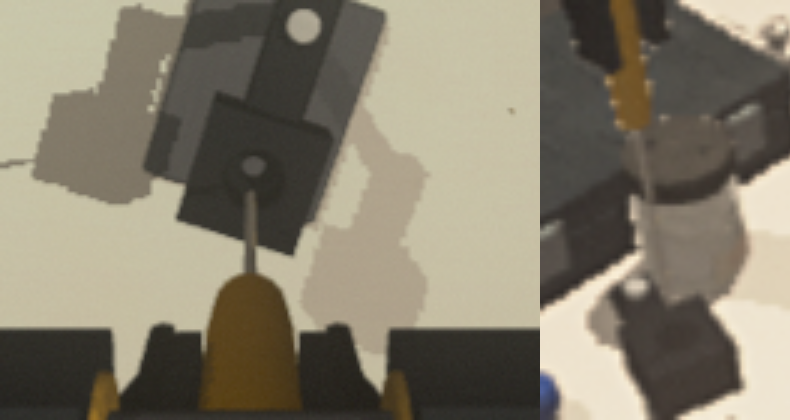

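The tip is clear of the socket. It shows at wrist pixel (323,183), close to the expected (324,186). I'll move above the red dot and hover high there to calibrate the tip against the seam.

>>> {"op": "send_rows", "data": {"increments": [[0,0.01,0,0,1],[-0.002,0.02,0,0,1],[-0.003,0.024,0,0,1],[-0.003,0.025,0,0,1],[-0.003,0.025,0,0,1],[-0.003,0.025,0,0,1],[-0.003,0.025,0,0,1],[-0.003,0.024,0,0,1],[-0.001,0.02,0,0,1],[0,0.013,0,0,1]]}}

```text
t: 8.45
eef_pos: [0.5067, 0.066, 0.3228]
orientation: [179.9, 0.0, -0.1]
force: [0.4, -0.4, -0.8]
finger_gap: 0.0164
gripper_force: 30.0
```

>>> {"op": "send_rows", "data": {"increments": [[0,0,0.01,0,1],[0,0,0.015,0,1],[0,0,0.015,0,1],[0,0,0.015,0,1],[0,0,0.015,0,1],[0,0,0.008,0,1],[0,0,0.004,0,1],[0,0,0,0,1],[0,0,0,0,1],[0,0,0,0,1]]}}

```text
t: 9.28
eef_pos: [0.508, 0.0686, 0.2421]
orientation: [180.0, -0.1, 0.0]
force: [0.7, -0.0, -0.1]
finger_gap: 0.0166
gripper_force: 30.0
```

```bash
python3 look.py w5
python3 - <<'E'
from h import *; import pickle
c,im,d=pickle.load(open("w5.pkl","rb")); p=telemetry.state()['eef_pos']
tip=p-[0,0,.1513]; print("expected tip px",proj(c,tip),"red px",proj(c,[.508,.0682,.06]))
print(blobs(im,'red',(250,100,400,225))[0])
T=[cv2.resize(im[120:260,250:400],None,fx=2.6,fy=2.6)[:364]]
for n in("scene","side"):
    i,dd=snapshot(n); cc=calibration(n); pickle.dump((cc,i,dd),open(n+"5.pkl","wb")); u,v=proj(cc,tip); print(n,u,v, proj(cc,tip+[0,0,.03]))
    u,v=int(u),int(v); T.append(cv2.resize(i[v-28:v+24,u-14:u+14],None,fx=7,fy=7,interpolation=cv2.INTER_NEAREST)); print(n,"crop0",u-14,v-28)
save("t5",np.hstack(T))
E
```

```text
9.2833 [0.50795327 0.06861677 0.24205802] [ 1.79998389e+02 -9.39604873e-02  2.44148880e-02] 0.2362857412706442
expected tip px (np.float64(323.8194690561245), np.float64(185.74983315052052)) red px (np.float64(324.15060460001007), np.float64(179.57257606704337))
[([324.0, 179.5], [320, 176, 9, 8, 57])]
scene 312.3464934993674 228.16773307252674 (np.float64(311.92034368207396), np.float64(219.82572942873753))
scene crop0 298 200
side 312.94609818029954 192.2187807975789 (np.float64(312.70518023666733), np.float64(185.02269224607883))
side crop0 298 164
```

View pics/t5.png

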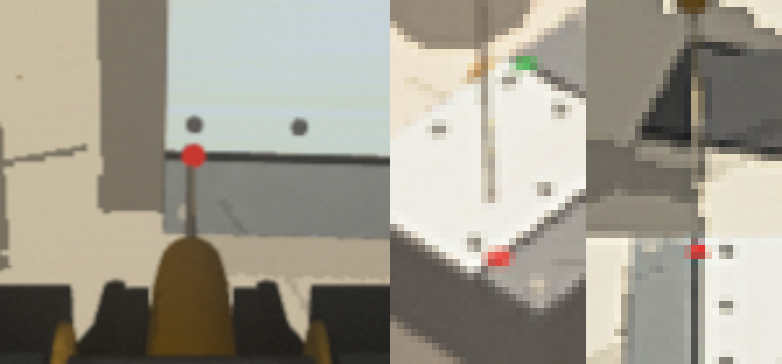

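The tip sits just below the red dot in the wrist view, at about (323.5,183). In the side view it lines up with the dot. I'll use depth to locate the shaft end precisely.

Run:
```python
from h import *; import pickle
for n in("w4","w5"):
    c,im,d=pickle.load(open(n+".pkl","rb")); print(n); print((d[178:200:1,319:329]*1000).astype(int))
    P=cloud(c,d); print(P[186:200:4,323].round(4))
c,im,d=pickle.load(open("w5.pkl","rb")); print(cv2.cvtColor(im,cv2.COLOR_RGB2GRAY)[176:194,317:331])
for n in("scene","side"):
    c,im,d=pickle.load(open(n+"5.pkl","rb")); u,v=(312,228) if n=="scene" else (313,192)
    print(n); print((d[v-8:v+4,u-4:u+5]*1000).astype(int)); P=cloud(c,d); print(P[v-6:v+2,u].round(3).tolist())
```

```text
w4
[[362 364 366 371 483 482 370 367 362 363]
 [363 364 364 364 366 364 364 365 365 364]
 [363 362 362 364 362 365 362 363 363 366]
 [364 362 363 365 364 364 364 363 363 363]
 [364 364 364 365 366 364 363 364 364 365]
 [364 363 364 318 318 363 364 364 365 365]
 [360 363 319 314 314 364 365 365 363 361]
 [355 357 313 310 308 315 361 360 359 356]
 [352 353 309 305 305 311 356 355 353 352]
 [346 349 305 302 301 305 351 351 349 348]
 [344 344 300 297 297 302 347 346 345 343]
 [343 343 297 294 294 296 344 344 343 343]
 [344 343 293 290 289 293 345 344 343 343]
 [343 343 289 285 287 290 344 343 344 342]
 [343 344 285 283 283 285 345 345 344 345]
 [345 345 280 279 278 281 344 345 346 344]
 [345 346 278 276 276 279 345 344 344 345]
 [344 345 274 271 271 274 345 345 346 345]
 [345 344 271 269 268 271 346 345   0 346]
 [346 346 268 265 264 268 346 345 344 344]
 [344 345 265 263 263 264 346 347 345 346]
 [347 346 262 259 259 261 347 347 345 346]]
[[0.5308 0.2803 0.1852]
 [0.5309 0.2803 0.202 ]
 [0.5306 0.2802 0.2155]
 [0.5306 0.2802 0.229 ]]
w5
[[349 350 350 349 350 350 351 350 348 351]
 [348 3
[... 2889 characters left out ...]
785 1771 1576 1784 1776 1783 1782]
 [1785 1770 1785 1785 1579 1786 1779 1771 1781]
 [1777 1775 1774 1771 1578 1773 1769 1784 1769]
 [1774 1761 1765 1769 1584 1769 1771 1764 1768]
 [1770 1767 1766 1765 1588 1763 1769 1768 1762]
 [1755 1767 1763 1758 1594 1760 1761 1762 1756]
 [1759 1758 1756 1755 1588    0 1753 1760 1764]
 [1747 1750 1748 1753 1596 1753 1748 1749 1748]
 [1748 1747 1740 1746 1747 1754 1750 1747 1750]
 [1734 1742 1744 1745 1739 1744 1740 1742 1745]
 [1736 1733 1743 1730 1741 1734 1739 1739 1736]]
[[0.509, 0.067, 0.118], [0.509, 0.064, 0.116], [0.509, 0.067, 0.11], [0.509, 0.068, 0.105], [0.508, 0.071, 0.099], [0.508, 0.064, 0.099], [0.508, 0.068, 0.092], [0.508, 0.187, -0.001]]
```

Depth puts the shaft upright with its tip at about (0.5093, 0.0696, 0.0907). I'll correct the xy offset, descend partway, and compare tip height with the cover in the same image.

>>> {"op": "send_rows", "data": {"increments": [[-0.0013,0.0014,0.002,0,1],[0,0,0.003,0,1],[0,0,0.004,0,1],[0,0,0.004,0,1],[0,0,0.003,0,1],[0,0,0.002,0,1],[0,0,0,0,1],[0,0,0,0,1],[0,0,0,0,1],[0,0,0,0,1]]}}

```text
t: 10.27
eef_pos: [0.5062, 0.0672, 0.2233]
orientation: [-180.0, -0.0, 0.0]
force: [-0.5, 1.4, 0.0]
finger_gap: 0.0169
gripper_force: 30.0
```

```bash
cat > tipz.py <<'E'
from h import *; import pickle,sys
n=sys.argv[1]; z0=float(sys.argv[2])
c,im,d=pickle.load(open(n+".pkl","rb")); P=cloud(c,d)
m=(P[...,2]>z0+.005)&(P[...,2]<z0+.06); k=np.zeros_like(m); k[170:205,312:334]=m[170:205,312:334]
X=P[k]; vs,us=np.nonzero(k); top=vs.min()
print("tip row",top,"cols",us[vs==top],"z",P[top,us[vs==top]].round(4).tolist(),"umean",us[vs>top+2].mean())
q=P[k&(np.arange(400)[:,None]>top+2)]; print("shaft surf",np.median(q,0).round(4)); 
f=P[100:175,260:400]; print("bg z",np.median(f[...,2]))
a=np.polyfit(q[:,2],q[:,0],1); b=np.polyfit(q[:,2],q[:,1],1); print("tilt deg",np.degrees(a[0]),np.degrees(b[0]))
print("red",[(x[0],onz(c,*x[0],.06).round(4)) for x in blobs(im,'red',(250,100,400,225))[0]])
for s in("scene","side"):
    i,dd=snapshot(s); cc=calibration(s); Q=cloud(cc,dd); p=telemetry.state()['eef_pos']; u,v=map(int,proj(cc,p-[0,0,.15]))
    w=Q[v-14:v+8,u-4:u+5].reshape(-1,3); w=w[(abs(w[:,:2]-p[:2])<.012).all(1)&(w[:,2]>z0+(-.005 if z0<.055 else .003))]; print(s,"shaft xy",np.median(w,0).round(4),"zmin",w[:,2].min().round(4))
E
python3 look.py w6; python3 tipz.py w6 .06
```

```text
10.2667 [0.50623242 0.06716373 0.22328002] [-1.79998125e+02 -2.34101112e-02  1.71643739e-02] 0.11325268929523856
tip row 183 cols [322 323] z [[0.5088, 0.0689, 0.0717], [0.5088, 0.0679, 0.0716]] umean 322.5
shaft surf [0.5085 0.0683 0.1019]
bg z 0.05833432838925881
tilt deg 0.5768080129249277 -0.012324541965914784
red [([322.6, 181.0], array([0.5084, 0.0683, 0.06  ]))]
scene shaft xy [0.5076 0.0683 0.0962] zmin 0.0732
side shaft xy [0.5085 0.0659 0.0942] zmin 0.0634
```

>>> {"op": "send_rows", "data": {"increments": [[0.0007,0,0.001,0,1],[0,0,0.002,0,1],[0,0,0.002,0,1],[0,0,0.0015,0,1],[0,0,0.001,0,1],[0,0,0,0,1],[0,0,0,0,1],[0,0,0,0,1]]}}

```text
t: 11.08
eef_pos: [0.5068, 0.0672, 0.2156]
orientation: [-180.0, -0.0, 0.0]
force: [0.4, 1.1, 0.1]
finger_gap: 0.0168
gripper_force: 30.0
```

```bash
python3 look.py w7; python3 tipz.py w7 .055
```

```text
11.0833 [0.50681276 0.06715495 0.2155898 ] [-1.79998200e+02 -5.65574981e-03  1.57214205e-02] 0.16900660688819902
tip row 170 cols [319 320 325 332] z [[0.5215, 0.0719, 0.0601], [0.5216, 0.0709, 0.0607], [0.5217, 0.066, 0.0611], [0.5215, 0.0591, 0.0603]] umean 322.58
shaft surf [0.509  0.0687 0.0635]
bg z 0.05833971966495391
tilt deg 5.679988594144639 0.07702374143856835
red [([322.7, 182.9], array([0.5086, 0.0682, 0.06  ]))]
scene shaft xy [0.5077 0.0681 0.0607] zmin 0.0582
side shaft xy [0.5083 0.0656 0.0618] zmin 0.0584
```

The tip is about 4.5–5 mm above the red dot. Next I'll trace the first arm of the seam.

>>> {"op": "send_rows", "data": {"increments": [[0,0.001,-0.0004,0,1],[-7e-05,0.002,0,0,1],[-7e-05,0.0025,0,0,1],[-7e-05,0.0025,0,0,1],[-7e-05,0.0025,0,0,1],[-7e-05,0.0025,0,0,1],[-7e-05,0.0025,0,0,1],[-7e-05,0.0025,0,0,1],[-7e-05,0.0025,0,0,1],[-7e-05,0.0025,0,0,1]]}}

```text
t: 12.07
eef_pos: [0.5062, 0.0439, 0.216]
orientation: [-180.0, -0.0, 0.0]
force: [-0.4, -0.8, -1.1]
finger_gap: 0.0167
gripper_force: 30.0
```

>>> {"op": "send_rows", "data": {"increments": [[-7e-05,0.0025,0,0,1],[-7e-05,0.0025,0,0,1],[-7e-05,0.0025,0,0,1],[-7e-05,0.0025,0,0,1],[-7e-05,0.0025,0,0,1],[-7e-05,0.0025,0,0,1],[-7e-05,0.0025,0,0,1],[-7e-05,0.0025,0,0,1],[-7e-05,0.0025,0,0,1],[-7e-05,0.0025,0,0,1]]}}

```text
t: 12.9
eef_pos: [0.5055, 0.0189, 0.216]
orientation: [-180.0, -0.0, 0.0]
force: [-0.2, -0.0, -0.6]
finger_gap: 0.0167
gripper_force: 30.0
```

>>> {"op": "send_rows", "data": {"increments": [[-7e-05,0.0025,0,0,1],[-7e-05,0.0025,0,0,1],[-7e-05,0.0025,0,0,1],[-7e-05,0.0025,0,0,1],[-7e-05,0.0025,0,0,1],[-7e-05,0.0025,0,0,1],[-7e-05,0.0025,0,0,1],[-7e-05,0.0025,0,0,1],[-7e-05,0.0025,0,0,1],[-7e-05,0.0025,0,0,1]]}}

```text
t: 13.73
eef_pos: [0.5048, -0.0061, 0.216]
orientation: [-180.0, -0.0, 0.0]
force: [-1.2, 0.4, 0.1]
finger_gap: 0.0169
gripper_force: 30.0
```

>>> {"op": "send_rows", "data": {"increments": [[-7e-05,0.0025,0,0,1],[-7e-05,0.0025,0,0,1],[-7e-05,0.0025,0,0,1],[-7e-05,0.0025,0,0,1],[-7e-05,0.0025,0,0,1],[-7e-05,0.0025,0,0,1],[-7e-05,0.0025,0,0,1],[-7e-05,0.0025,0,0,1],[-7e-05,0.0025,0,0,1],[-7e-05,0.0015,0,0,1]]}}

```text
t: 14.57
eef_pos: [0.5041, -0.0302, 0.2159]
orientation: [180.0, -0.0, 0.0]
force: [-0.8, -0.2, -0.8]
finger_gap: 0.0167
gripper_force: 30.0
```

```bash
python3 look.py w8
python3 - <<'E'
from h import *; import pickle
c,im,d=pickle.load(open("w8.pkl","rb")); g=cv2.cvtColor(im,cv2.COLOR_RGB2GRAY); P=cloud(c,d)
print("corner px",proj(c,[.505,-.0311,.06])); print(g[174:192,312:336]); print(P[188:200:3,322:324].round(4).tolist())
E
```

```text
14.5667 [ 0.50406133 -0.03019327  0.21594619] [ 1.79996136e+02 -3.18453303e-04  7.40284066e-03] 1.8919080706436862
corner px (np.float64(324.6926586358345), np.float64(183.62131710254974))
[[176 193 199 195 197 198 198 199 198 198 197 144  53  57  58  92 117 119
  119 119 119 119 120 120]
 [197 200 199 199 198 200 200 198 198 200 197 143  54  57  56  92 119 118
  119 118 119 120 119 121]
 [200 199 200 198 198 198 199 198 199 199 196 143  56  55  55  92 115 117
  118 120 117 119 119 120]
 [199 199 199 199 201 199 199 197 198 198 193 140  55  56  55  94 116 119
  119 120 118 120 119 118]
 [199 199 200 198 199 198 198 199 200 198 194 137  56  54  57  95 117 118
  119 119 120 119 120 121]
 [199 199 200 199 199 199 199 198 198 198 192 136  55  56  59  96 117 119
  119 119 120 120 120 118]
 [198 198 199 199 199 198 200 198 198 199 189 132  53  54  57  95 118 117
  118 118 119 121 119 118]
 [122 123 122 123 124 124 123 121 124 127 122  86  54  56  60  98 119 119
  117 117 119 117 117 118]
 [ 60  57  56  56  57  59  57  56  57  61  63  58  57  56  63  99 119 117
  119 118 118 118 118 119]
 [
[... 431 characters left out ...]
 122 121 108  87  90  99 110 107 116 121 121
  121 125 123 121 123 121]
 [117 120 120 120 121 121 121 121 121 108  86  90 100 105 107 111 111 116
  120 122 124 121 122 121]
 [121 121 121 122 119 122 122 121 122 106  88  91 101 106 107 108 108 116
  120 121 123 123 122 124]
 [121 121 122 121 121 122 121 120 121 107  88  90 101 108 111 113 109 115
  123 122 123 122 123 121]
 [121 122 122 121 121 121 122 123 122 107  87  91 100 111 116 110 108 109
  112 117 121 122 123 123]]
[[[0.5067, -0.0285, 0.087], [0.5065, -0.0294, 0.0862]], [[0.5066, -0.0286, 0.0984], [0.5065, -0.0295, 0.0979]], [[0.5068, -0.0286, 0.1101], [0.5068, -0.0295, 0.1099]], [[0.5066, -0.0287, 0.1194], [0.5067, -0.0295, 0.1199]]]
```

The tip is about 2 mm short of the corner in y and exactly right in x. I'll add those 2 mm, then trace the second arm.

>>> {"op": "send_rows", "data": {"increments": [[0,0.0012,0,0,1],[0,0.0008,0,0,1],[0.001,0,0,0,1],[0.002,6e-05,0,0,1],[0.0025,6e-05,0,0,1],[0.0025,6e-05,0,0,1],[0.0025,6e-05,0,0,1],[0.0025,6e-05,0,0,1],[0.0025,6e-05,0,0,1],[0.0025,6e-05,0,0,1]]}}

```text
t: 15.45
eef_pos: [0.5224, -0.0322, 0.2159]
orientation: [-180.0, 0.0, 0.0]
force: [-0.4, 0.4, -1.2]
finger_gap: 0.0167
gripper_force: 30.0
```

>>> {"op": "send_rows", "data": {"increments": [[0.0025,6e-05,0,0,1],[0.0025,6e-05,0,0,1],[0.0025,6e-05,0,0,1],[0.0025,6e-05,0,0,1],[0.0025,6e-05,0,0,1],[0.0025,6e-05,0,0,1],[0.0025,6e-05,0,0,1],[0.0025,6e-05,0,0,1],[0.0025,6e-05,0,0,1],[0.0025,6e-05,0,0,1]]}}

```text
t: 16.28
eef_pos: [0.5473, -0.0329, 0.2159]
orientation: [-180.0, -0.0, 0.0]
force: [0.3, -0.5, -1.0]
finger_gap: 0.0169
gripper_force: 30.0
```

>>> {"op": "send_rows", "data": {"increments": [[0.0025,6e-05,0,0,1],[0.0025,6e-05,0,0,1],[0.0025,6e-05,0,0,1],[0.0025,6e-05,0,0,1],[0.0025,6e-05,0,0,1],[0.0025,6e-05,0,0,1],[0.0025,6e-05,0,0,1],[0.0025,6e-05,0,0,1],[0.0025,6e-05,0,0,1],[0.0025,6e-05,0,0,1]]}}

```text
t: 17.12
eef_pos: [0.5723, -0.0335, 0.2159]
orientation: [-180.0, -0.0, 0.0]
force: [1.3, 0.3, -1.1]
finger_gap: 0.0169
gripper_force: 30.0
```

>>> {"op": "send_rows", "data": {"increments": [[0.0025,6e-05,0,0,1],[0.0025,6e-05,0,0,1],[0.0025,6e-05,0,0,1],[0.0012,0,0,0,1],[0,0,0,0,1],[0,0,0,0,1],[0,0,0,0,1]]}}

```text
t: 17.7
eef_pos: [0.5807, -0.0336, 0.2159]
orientation: [-180.0, 0.0, 0.0]
force: [-0.6, -1.0, -0.1]
finger_gap: 0.0167
gripper_force: 30.0
```

```bash
python3 look.py w9
python3 - <<'E'
from h import *; import pickle
c,im,d=pickle.load(open("w9.pkl","rb")); g=cv2.cvtColor(im,cv2.COLOR_RGB2GRAY); P=cloud(c,d)
print("green px",proj(c,[.5814,-.0329,.06]),blobs(im,'green',(290,150,360,215))[0]); print(g[174:194,312:336]); print(P[188:200:3,322:324].round(4).tolist())
c1=pickle.load(open("w1.pkl","rb")); print("nozzle",onz(c1,326.5,114.0,.03))
d1=np.load("w1.npz")["d"]; Q=cloud(c1,d1); print(Q[108:121:3,323:331,2].round(3), Q[48:60,290:300,2].max())
E
```

```text
17.7 [ 0.5806879  -0.03362052  0.2158977 ] [-1.79999154e+02  9.63113046e-03  1.77129658e-02] 0.12446001787477348
green px (np.float64(323.0718256670675), np.float64(183.8164338822484)) [([323.5, 182.2], [319, 179, 9, 9, 40]), ([319.8, 186.0], [319, 185, 3, 3, 6])]
[[179 176 176 175 175 174 172 170 172 132  67  56  57  74  95 105 105 104
  104 104 103 103 103 100]
 [199 200 201 199 199 199 199 199 197 155  75  59  60  82 112 123 123 124
  122 125 123 123 121 121]
 [201 202 201 200 201 201 202 202 201 157  77  57  58  84 114 125 125 126
  124 126 125 126 124 126]
 [202 201 200 202 200 201 201 201 202 156  76  58  58  84 116 125 126 125
  125 125 125 126 126 126]
 [200 201 201 202 200 201 202 201 201 155  74  54  59  87 116 124 124 124
  126 126 124 125 124 126]
 [200 200 200 201 202 201 201 201 184 138 100 101  96  99 117 125 124 125
  126 125 126 126 126 125]
 [201 201 201 200 200 199 202 177 138 118 106 112 109 110 118 125 125 124
  125 126 126 125 125 125]
 [201 200 202 200 200 201 176 132 113 111 110 111 110 111 114 123 127 126
  125 126 125 124 126 124]
 [190 201 201 200 201 200 1
[... 1028 characters left out ...]
  93  96 110 119 114 109 109
  117 122 123 123 124 125]
 [200 200 200 198 199 200 199 199 198 147  81  89  95 111 123 116 110 109
  111 114 119 124 124 123]]
[[[0.5831, -0.0319, 0.086], [0.5832, -0.0329, 0.0865]], [[0.5832, -0.032, 0.0984], [0.5833, -0.0329, 0.0986]], [[0.5831, -0.032, 0.1087], [0.5828, -0.0329, 0.1075]], [[0.5833, -0.0321, 0.1197], [0.5832, -0.0329, 0.1192]]]
nozzle [ 0.52255878 -0.25813378  0.03      ]
[[0.014 0.018 0.019 0.02  0.019 0.017 0.015 0.014]
 [0.029 0.029 0.029 0.03  0.029 0.03  0.028 0.025]
 [0.03  0.03  0.028 0.03  0.03  0.029 0.029 0.028]
 [0.028 0.03  0.03  0.028 0.028 0.029 0.029 0.024]
 [0.014 0.015 0.017 0.016 0.015 0.015 0.014 0.015]] 0.44344616485977356
```

The tip is over the green dot at (0.5817, -0.0325). I'll lift and carry it over the box.

>>> {"op": "send_rows", "data": {"increments": [[0,0,-0.004,0,1],[0,0,-0.01,0,1],[0,0,-0.012,0,1],[0,0,-0.01,0,1],[0,0,-0.004,0,1],[-0.003,0.008,0,0,1],[-0.004,0.017,0,0,1],[-0.006,0.022,0,0,1],[-0.006,0.022,0,0,1],[-0.006,0.022,0,0,1]]}}

```text
t: 18.58
eef_pos: [0.555, -0.1258, 0.2556]
orientation: [180.0, 0.0, 0.0]
force: [-0.2, 0.4, 0.4]
finger_gap: 0.017
gripper_force: 30.0
```

>>> {"op": "send_rows", "data": {"increments": [[-0.006,0.022,0,0,1],[-0.006,0.022,0,0,1],[-0.006,0.022,0,0,1],[-0.006,0.022,0,0,1],[-0.005,0.022,0,0,1],[-0.003,0.016,0,0,1],[-0.002,0.0086,0,0,1],[0,0,0,0,1],[0,0,0,0,1],[0,0,0,0,1]]}}

```text
t: 19.42
eef_pos: [0.5219, -0.2584, 0.2558]
orientation: [-180.0, 0.0, 0.0]
force: [-0.3, 0.5, -0.8]
finger_gap: 0.017
gripper_force: 30.0
```

```bash
python3 look.py w10
python3 - <<'E'
from h import *; import pickle
c,im,d=pickle.load(open("w10.pkl","rb")); P=cloud(c,d)
n=[.5226,-.2581,.03]; print("nozzle px",proj(c,n)); k=np.nonzero(P[189:200,319:327,2].ravel()>.1)[0]; print(np.median(P[189:200,319:327].reshape(-1,3)[k],0), 319+(k%8).mean())
save("w10z",cv2.resize(im[120:230,255:390],None,fx=5,fy=5,interpolation=cv2.INTER_CUBIC))
E
```

```text
19.4167 [ 0.52189085 -0.25844979  0.25577098] [-1.79960850e+02  9.67927567e-03  4.13780373e-02] 0.7311769611251377
nozzle px (np.float64(323.55910610768206), np.float64(171.54067395237269))
[ 0.52413663 -0.25723515  0.14757477] 322.5
```

View pics/w10z.png

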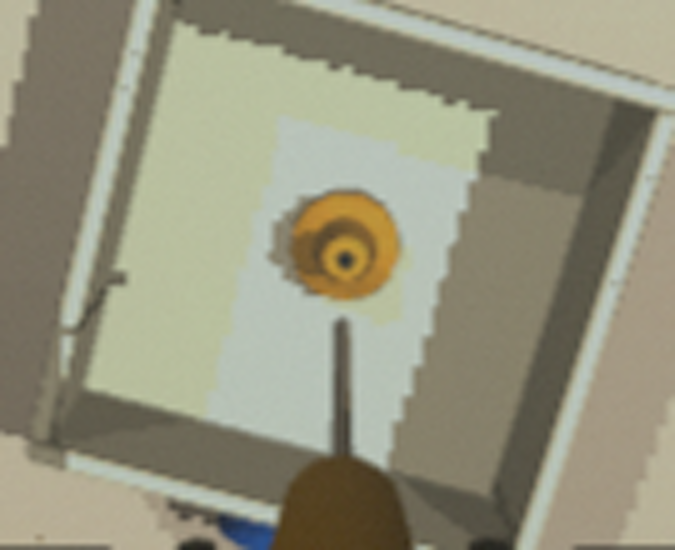

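The wrist crop shows the nozzle tip at (345,258), pixel (324,171.5), with the tip about 1 mm off in y. I'll correct that and descend.

>>> {"op": "send_rows", "data": {"increments": [[0,0.0012,0.004,0,1],[0,0,0.008,0,1],[0,0,0.01,0,1],[0,0,0.01,0,1],[0,0,0.01,0,1],[0,0,0.008,0,1],[0,0,0.006,0,1],[0,0,0.004,0,1],[0,0,0,0,1],[0,0,0,0,1]]}}

```text
t: 20.3
eef_pos: [0.5218, -0.2605, 0.1959]
orientation: [-180.0, 0.0, 0.0]
force: [-0.6, 0.4, 0.0]
finger_gap: 0.0168
gripper_force: 30.0
```

>>> {"op": "send_rows", "data": {"increments": [[0,0,0,0,1],[0,0,0,0,1],[0,0,0,0,1]]}}

```text
t: 20.55
eef_pos: [0.5221, -0.2607, 0.1966]
orientation: [180.0, -0.1, 0.0]
force: [0.2, 0.1, -1.2]
finger_gap: 0.0169
gripper_force: 30.0
```

```bash
python3 look.py w11
python3 - <<'E'
from h import *; import pickle
c,im,d=pickle.load(open("w11.pkl","rb")); P=cloud(c,d); q=P[187:200,319:327].reshape(-1,3); k=np.nonzero(q[:,2]>.05)[0]
print("noz px",proj(c,[.5226,-.2584,.03])); print(np.median(q[k],0),319+(k%8).mean()); print((P[174:194,317:331,2]*1000).astype(int)); save("w11z",cv2.resize(im[150:210,290:356],None,fx=9,fy=9,interpolation=cv2.INTER_CUBIC))
E
```

```text
20.55 [ 0.52214387 -0.26066588  0.1965858 ] [ 1.79966254e+02 -5.24863939e-02  1.34051492e-02] 0.19877410615255414
noz px (np.float64(321.45296545298424), np.float64(182.04036624011857))
[ 0.52446785 -0.25961157  0.08506743] 322.5
[[ 19  19  20  22  22  21  20  18  17  14  14  14  13  13]
 [ 20  21  23  25  25  24  24  22  21  17  14  14  13  13]
 [ 24  25  25  27  27  28  24  24  21  19  16  14  14  13]
 [ 25  26  28  28  28  29  28  27  25  20  18  15  14  14]
 [ 27  28  29  29  29  30  29  28  27  24  20  14  15  14]
 [ 30  29  28  28  28  28  28  29  29  26  23  15  14  14]
 [ 28  27  29  29  29  28  27  29  29  27  21  15  13  13]
 [ 27  29  29  29  28  29  29  29  28  27  21  15  14  12]
 [ 31  29  27  29  28  28  29  28  29  27  19  14  13  13]
 [ 29  28  29  30  28  46  45  28  29  26  14  13  13  12]
 [ 28  28  30  28  44  49  49  29  29  16  14  13  12  12]
 [ 29  29  28  29  50  53  53  50  15  13  15  12  12  12]
 [ 14  27  29  28  56  59  59  55  14  13  13  12  13  12]
 [ 13  13  14  13  58  63  63  57  12  14  12  13  11   2]
 [ 12  13  13  14  63  67  67  62  13  14  12  12   4   4]
 [ 12  13  12  13  68  71  72  67  12  11  11   4   3   2]
 [  4  11  12  14  72  74  74  71   4   3   2   4   5   3]
 [  4   5   2   3  77  79  78  74   4   4   5   3   3   3]
 [  3   4   4   2  80  82  83  80   2   3   4   4   4   4]
 [  5   4   4   3  84  85  86  82   3   3 357   4   4   4]]
```

View pics/w11z.png

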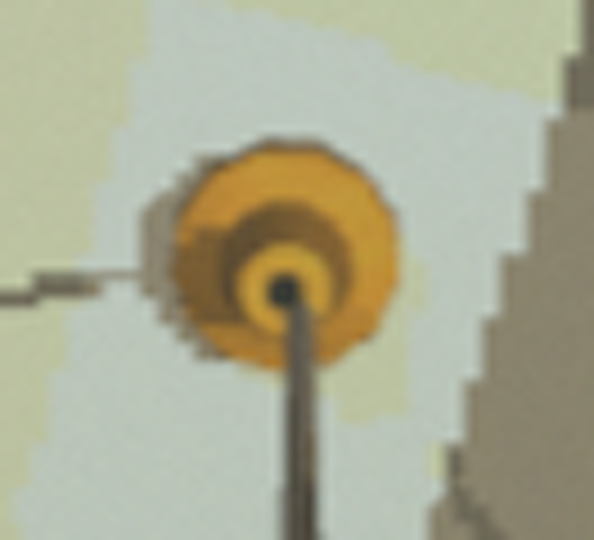

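The nozzle hole is at pixel (321.2,181.8) and the shaft at 322.8, so the tip is about 1.4 mm off toward -y. I'll correct that and make the final descent.

>>> {"op": "send_rows", "data": {"increments": [[-0.0003,-0.0013,0.001,0,1],[0,0,0.002,0,1],[0,0,0.002,0,1],[0,0,0.002,0,1],[0,0,0.002,0,1],[0,0,0.001,0,1],[0,0,0,0,1],[0,0,0,0,1],[0,0,0,0,1],[0,0,0,0,1]]}}

```text
t: 21.43
eef_pos: [0.5216, -0.2592, 0.1861]
orientation: [180.0, -0.0, 0.0]
force: [0.5, 0.3, -0.1]
finger_gap: 0.0167
gripper_force: 30.0
```

```bash
python3 look.py w12
python3 - <<'E'
from h import *; import pickle
c,im,d=pickle.load(open("w12.pkl","rb")); P=cloud(c,d); q=P[190:200,319:327].reshape(-1,3); k=np.nonzero(q[:,2]>.05)[0]
p=telemetry.state()['eef_pos']; print("noz px",proj(c,[.5226,-.2585,.03]),"tip px",proj(c,p-[-.001,-.001,.1513])); print(np.median(q[k],0),319+(k%8).mean()); print((P[178:192,317:331,2]*1000).astype(int)); print(cv2.cvtColor(im,cv2.COLOR_RGB2GRAY)[176:192,312:334])
E
```

```text
21.4333 [ 0.52163776 -0.25921727  0.18608026] [ 1.79991035e+02 -1.20838722e-02  1.68912292e-02] 0.13645536382019294
noz px (np.float64(323.04603341703415), np.float64(183.58040140184218)) tip px (np.float64(322.7356875047189), np.float64(184.59358998874453))
[ 0.52403675 -0.25848619  0.08023752] 322.4390243902439
[[22 25 26 27 28 27 27 28 28 27 23 19 16 15]
 [23 27 28 29 28 30 29 29 28 27 25 22 19 14]
 [26 28 28 29 28 29 27 28 28 29 27 24 19 15]
 [28 29 29 27 27 26 28 29 29 28 28 26 19 14]
 [28 28 29 28 30 30 28 27 28 28 28 25 18 14]
 [30 28 29 28 29 34 36 29 28 28 27 27 17 14]
 [27 30 29 28 36 39 38 28 30 28 28 25 14 14]
 [25 28 30 29 38 44 44 38 28 28 27 19 14 11]
 [14 27 27 28 44 48 47 42 26 27 27 13 14 13]
 [14 15 29 29 49 53 52 47 28 14 14 13 14 13]
 [13 14 15 13 52 55 57 52 13 15 14 13 13 10]
 [13 14 13 15 56 60 61 57 13 12 13 13 13 12]
 [12 14 14 13 62 64 64 61 11 12 13 13 12  3]
 [12 12 11 13 64 67 68 65 13 12 12 11  2  4]]
[[122 110 109 113 111  97  82  82  85  87  91  94  99  99 101 104 111 135
  147 152 151 150]
 [114  96  98  98  89  83  80  81  84  88  91  96  99 100 100
[... 634 characters left out ...]
7  89  93 129 151 153 127 101
  123 141 146 146]
 [100  93  94  93  88  79 115 140 137 116  90  90 107 140 153 145 116 111
  131 139 144 146]
 [100  91  92  90  91  85 105 138 150 128  91  90 110 134 144 128 116 128
  132 136 138 143]
 [111 114 117 117 116 117 110 114 138 127  91  92 104 126 128 121 128 132
  133 133 136 135]
 [119 113 119 125 123 124 121 115 124 113  92  90 101 107 120 129 130 133
  133 134 142 163]
 [128 126 122 124 127 125 125 125 124 108  89  90 104 112 124 127 128 127
  130 138 164 185]
 [157 133 130 125 125 128 125 126 126 111  87  90 102 114 124 124 124 131
  147 169 185 188]
 [186 179 178 178 169 146 133 130 130 114  89  90 101 116 127 125 135 162
  181 186 187 190]]
```

```bash
python3 -c "
from cell import hand_in; print(hand_in())"
```

```text
the job is handed in; nothing more can be done
None
```

I handed the job in at about 21.5 s: the probe traced the seam from red to green 4–6 mm above it at about 3 cm/s. It is now held upright and still about 5 mm above the middle of the brass nozzle, and the wrist force stayed near zero throughout; I did not re-image the jar, beaker, weight and dish.

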